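# Unstack the tea-for-one set ready for the kettle

## Robot

A 7-joint arm with a two-finger parallel gripper is mounted at the origin on a cart in front of the work surface, level with it; the furniture and walls round the work are solid. World frame = base frame: x ahead of the robot, y to its left, z up, the work surface at z = 0. Lengths are in m, angles in rad, forces in N, time in s.
With the tool pointing down it reaches from about 0.35 to 0.9 m from the base axis. Payload 8.1 kg.
Tool frame: the origin (TCP) lies where the fingers leave the gripper's body, on its centre line; the fingertips stand 66 mm ahead of it and the grasp point (between the pads) lies 47 mm ahead of it; z points along the fingers, y is the line along which they close (so a half turn about z gives the same grasp; the last joint's range is limited). The gripper opens to 92 mm and grips with 3 to 60 N. Pads are 19 mm wide; open, the fingers measure 130 mm over their backs; the gripper's body (75 mm by 190 mm) begins 47 mm behind the grasp point.
Start: joints at [-1.253, 0.434, 0.025, 1.573, -0.012, 1.134, -0.075], TCP at [0.255, 0.57, 0.292] pointing down, gripper open.
Joint ranges: [-2.62, 2.62], [-0.44, 2.09], [-1.27, 1.32], [0.08, 2.57], [-1.32, 4.46], [0.12, 2], [-2.74, 2.74]. Speed limits (rad/s): [2.22, 2.22, 3.01, 3.01, 3.14, 3.14, 3.14].

## Interface

Orientations are given as a rotation vector (axis times angle).
In Python, from cell import arm gives the robot as it stands.
- The arm moves only by the tool send_rows, never from a script. Its argument "motion" is text: rows parted by semicolons, each of 7 numbers parted by spaces: the closure, from 0 (fully open) to 1 (shut), then the shift along the world's x, y, z in m, then the turn, a rotation vector about the world's x, y, z in degrees. A call has 1 to 5 rows; each row shifts and turns the commanded pose from where the row before left it; what a row does not reach is not made up. A row lasts 1/8 s, in which the tool goes at most 62.5 mm and 10.7 degrees, less where a joint would pass 70% of its speed; a pose out of reach is approached as far as the arm can. A call is refused whole if a number of a shift passes 0.0625 or a number of a turn 10.7, either way. A call with a gripper value outside its range is refused whole. The fingers move at their own pace and stop on an object; "force" is the grip in N (left out, the last holds). Time passes only in rows, so rows that do not move let the fingers close. It gives the time, the measured TCP pose, the force, the opening and the grip force at its end, in the units of the state.
- arm.observe(): the state, without advancing time (a new reading comes with each control period).
- arm.get_image(name): name is "side" or "top" or "wrist"; returns (picture, depth): 420x560x3 uint8, blue, green, red; 420x560 float32, m along the optical axis (not along the pixel's ray), 0 where there is no reading.
- arm.camera_model(name): a dict with "fx", "fy", "cx", "cy" (pixels), "view" (4x4, takes a point from world to camera coordinates). Camera axes: x right, y down, z forward; pixel columns grow to the right and rows downward; lengths in m; the calibration is good to about 2 mm. A picture is of the moment at which its call begins: read the wrist's pose just before it. camera_model takes no time and is no camera call; for the wrist camera it gives the pose at the moment of the call.
- arm.sign_off(): hands the job in; it is judged then, once.
The state is a dict: "clock": time; "joints": joint angles; "dq": joint speeds; "joint_efforts": joint torques, N m; "position": TCP position; "ee_rot": TCP orientation; "force": force on the tool from outside, world axes, zero at the start; "ft_torque": the same for the moment, N m; "width": opening from 0.0 (shut) to 1.0 (fully open); "gripper_force": force on a finger pad.
Only numpy, scipy, OpenCV 4.12 (cv2) and the standard library are available. Lean on these libraries where they do the work, as an engineer would, in place of code of your own. Each camera call takes 0.05 s, during which the arm holds its last target. There are 200 camera calls.

## Task

Get the stacked tea set ready for brewing: lay the pot's lid, knob up, in the small dark dish, stand the teapot in the middle of the cork trivet and the blue cup in the well of its blue saucer, and hang the steel infuser in the teapot's open neck so that the kettle can be poured through it. Set every piece down gently and keep it upright all the way; leave the jam jar and the white mug where they are.

Things in the scene. Friction and masses are not known exactly. Their poses are not given: they have to be found in the camera images.
- cup: wide thick-walled blue cup, bottom of the stack: rim 116 mm across, 66 mm high, foot 56 mm across. Near the rim the wall is upright and 8 mm thick (radius 50 to 58 mm): pinch it from above, one finger inside. Loop handle reaches 88 mm from the axis on the +y side, 20 to 60 mm up. Origin: centre of the underside, z up. About 0.25 kg
- pot: white teapot, 98 mm high, belly 110 mm across; on top an upright neck 60 mm across outside, 46 inside, from 72 to 98 mm up: grip across it from above. Starts on the cup, origin 56 mm above the cup's, its 10 mm deep, 90 mm wide foot in the cup's mouth. Spout 88 mm out on +x, 81 mm up; loop handle 88 mm out on -x. Origin: centre of the underside, z up. About 0.38 kg
- lid: round blue lid, 58 mm across, light wooden knob, on the pot's neck at the start (origin then 91 mm above the pot's). Origin: centre of the underside of its spigot, which is 34 to 40 mm across and 7 mm deep; flange 7 to 13 mm up; knob 20 mm across, grip it from 20 to 36 mm up, top at 36 mm. z up. 0.07 kg
- infuser: steel brewing basket, stands upright, 66 mm high: tapered sieve, 30 mm across at the bottom, 38 under the flange; flange 58 mm across, 42 to 46 mm up; above it a black rubber collar 44 mm across, 46 to 66 mm up, open at the top: grip across it from above. In the pot the flange hangs on the neck's top, origin 56 mm above the pot's. Origin: centre of the underside, z up. 0.06 kg
- saucer: round blue saucer, 148 mm across, rim 19 mm high, does not slide; in its middle a flat well 76 mm across whose floor is 4.5 mm above the worktop, edged by a step 3 mm high, that takes the cup's foot. Origin: centre of the underside
- trivet: round brown cork trivet with turned grooves, flat, 130 mm across, 10 mm thick, does not slide. Origin: centre of the underside, so its top is at 10 mm
- dish: small round dark grey dish, 96 mm across, rim 14 mm high, does not slide; flat inner floor 76 mm across, 4 mm above the worktop. Origin: centre of the underside
- jam_jar: jar of strawberry jam with a pale lid, 62 mm across, 99 mm high, standing behind the work; to be left alone. Origin: centre of the underside
- white_mug: plain white mug, 82 mm across, 92 mm high, standing behind the work; to be left alone. Origin: under its middle (16 mm from the axis of the bowl, towards the handle)

How it is judged:
By the outcome, as a careful person would: the job done as asked, in the order asked, and still so for the second after the job is handed in, with the robot touching nothing.
It also fails if it takes over 128 s, if anything falls off the work surface, if the arm or the gripper's body presses on something with over 40 N, if the wrist force passes 120 N, or if a joint passes its speed limit or range.

## Working session

There is one attempt and no reset: what is moved stays moved. The work goes in short steps, Python scripts to look and compute and a tool call to move; the robot and the scene stay as the last step left them, time stands still between calls to the robot, and variables do not carry over. Pictures are saved under pics/ and viewed, at most 16 in all, crops included, and the job is handed in when it is done.

Besides the shell and the picture viewer there is one more tool, called after "Request:" by a JSON object that holds its "name" and its "arguments", one argument or row to a line. send_rows: Moves the arm, as the interface text tells. Its arguments: {"type":"object","properties":{"motion":{"type":"string"},"force":{"type":"number"}},"required":["motion"]}

```bash
ls; mkdir -p pics
python3 - <<'E'
from cell import arm
import cv2,numpy as np
s=arm.observe();print({k:np.round(v,3) for k,v in s.items()})
for n in("top","side"):
    p,d=arm.get_image(n);cv2.imwrite(f"pics/{n}0.png",p);np.save(f"{n}0.npy",d);m=arm.camera_model(n);print(n,{k:np.round(v,3) for k,v in m.items()})
E
```

```text
pics
{'clock': np.float64(0.0), 'joints': array([-1.253,  0.435,  0.025,  1.574, -0.012,  1.134, -0.075]), 'dq': array([-0.001, -0.001, -0.001, -0.   ,  0.   , -0.001,  0.   ]), 'joint_efforts': array([ 1.0000e-03, -6.6785e+01,  9.8600e-01, -3.1448e+01, -6.1000e-02,
        4.2000e-02,  0.0000e+00]), 'position': array([0.255, 0.57 , 0.291]), 'ee_rot': array([-6.560e-01, -3.072e+00,  2.000e-03]), 'force': array([ 0.824, -0.427, -0.062]), 'ft_torque': array([ 0.003,  0.019, -0.048]), 'gripper_force': np.float64(0.0), 'width': np.float64(0.999)}
top {'fx': np.float64(422.452), 'fy': np.float64(422.452), 'cx': np.float64(284.873), 'cy': np.float64(209.486), 'view': array([[ 0.011, -1.   , -0.016, -0.002],
       [-0.981, -0.007, -0.196,  0.553],
       [ 0.195,  0.018, -0.981,  1.168],
       [ 0.   ,  0.   ,  0.   ,  1.   ]])}
side {'fx': np.float64(425.456), 'fy': np.float64(425.456), 'cx': np.float64(275.246), 'cy': np.float64(214.711), 'view': array([[ 0.812, -0.583, -0.024, -0.415],
       [-0.261, -0.326, -0.909,  0.226],
       [ 0.522,  0.744, -0.417,  0.889],
       [ 0.   ,  0.   ,  0.   ,  1.   ]])}
```

View pics/top0.png

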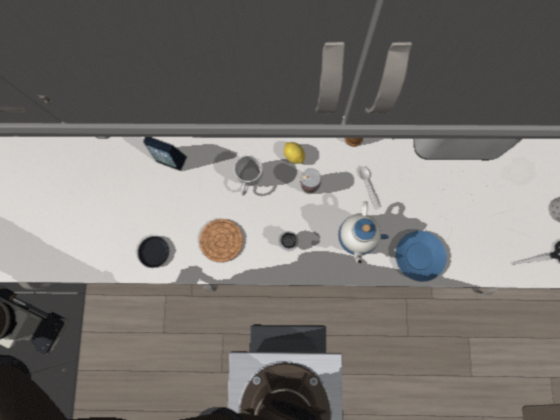

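View pics/side0.png

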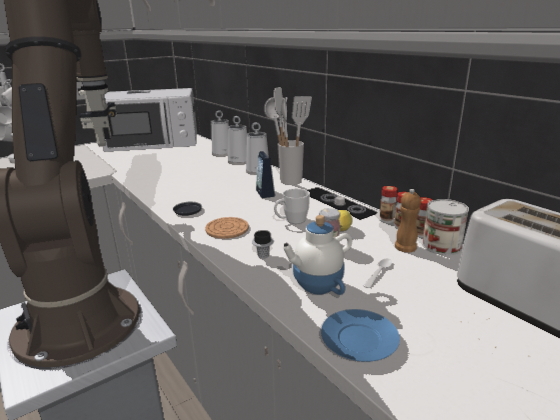

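The top view shows the dish at (153,251), trivet (221,241), infuser (289,240), pot stack (361,235) and saucer (421,256). The spout points toward the robot and the cup handle towards -y (384,237). The side view agrees. Next I measure.

```bash
cat > h.py <<'E'
import cv2,numpy as np
from scipy.spatial.transform import Rotation as R
def ray(m,u,v):
    V=np.array(m["view"]);d=np.stack([(np.asarray(u,float)-m["cx"])/m["fx"],(np.asarray(v,float)-m["cy"])/m["fy"],np.ones_like(np.asarray(u,float))],-1)@V[:3,:3]
    return -V[:3,:3].T@V[:3,3],d
def onz(m,u,v,z):
    o,d=ray(m,u,v);t=(z-o[2])/d[...,2];return o+d*t[...,None]
def cloud(m,dep):
    v,u=np.indices(dep.shape);o,d=ray(m,u,v);return o+d*dep[...,None]
def proj(m,p):
    c=np.array(m["view"])@np.r_[p,1];return m["fx"]*c[0]/c[2]+m["cx"],m["fy"]*c[1]/c[2]+m["cy"]
def circ(p):
    p=np.asarray(p)[:,:2]
    for _ in range(5):
        A=np.c_[2*p,np.ones(len(p))];s=np.linalg.lstsq(A,(p**2).sum(1),rcond=None)[0]
        r=np.sqrt(s[2]+s[0]**2+s[1]**2);e=abs(np.hypot(*(p-s[:2]).T)-r);k=e<=max(.0015,2*np.median(e))
        if k.all():break
        p=p[k]
    return s[0],s[1],r,len(p)
def blob(mask,u,v,rad):
    w=np.zeros_like(mask);cv2.circle(w,(int(u),int(v)),int(rad),255,-1);mask=mask&w
    c=cv2.findContours(mask,cv2.RETR_EXTERNAL,cv2.CHAIN_APPROX_NONE)[0];return max(c,key=cv2.contourArea)[:,0].astype(float)
E
python3 - <<'E'
from h import *
from cell import arm
m=arm.camera_model("top");p=cv2.imread("pics/top0.png");d=np.load("top0.npy");P=cloud(m,d);hsv=cv2.cvtColor(p,cv2.COLOR_BGR2HSV)
print("table z",np.median(P[215:225,280:290,2]))
H,S,V=cv2.split(hsv)
blue=((H>95)&(H<125)&(S>100)).astype(np.uint8)*255
brown=((H<20)&(S>90)).astype(np.uint8)*255
dark=(V<75).astype(np.uint8)*255
for n,mk,u,v,r,z in[("saucer",blue,421,256,34,.019),("trivet",brown,221,241,32,.010),("dish",dark,153,251,26,.014),("lid",blue,366,229,14,.157),("infcollar",dark,289,240,14,.066)]:
    c=blob(mk,u,v,r);print(n,np.round(circ(onz(m,c[:,0],c[:,1],z)),4))
knob=brown.copy();c=blob(knob,367,228,10);print("knob",c.mean(0),onz(m,*c.mean(0),.183).round(4))
# depth based
for n,u,v,r,lo,hi in[("lid+knob",366,229,20,.150,.2),("knob",366,229,20,.172,.2),("inf",289,240,16,.058,.075),("saucerrim",421,256,34,.014,.025),("dishrim",153,251,26,.009,.02),("triv",221,241,32,.006,.02)]:
    q=P[v-r:v+r,u-r:u+r].reshape(-1,3);q=q[(q[:,2]>lo)&(q[:,2]<hi)]
    if len(q): print(n,len(q),((q.min(0)+q.max(0))/2).round(4),(np.ptp(q,axis=0)).round(3),q.mean(0).round(4))
print("spout",P[255:264,357:364,2].max(),onz(m,360,260,.081),"pothandle",onz(m,365.5,210,.06),"cup handle",onz(m,385,237,.045))
s=arm.observe();print(R.from_rotvec(s["ee_rot"]).as_matrix().round(3))
mw=arm.camera_model("wrist");V=np.array(mw["view"]);Tt=np.eye(4);Tt[:3,:3]=R.from_rotvec(s["ee_rot"]).as_matrix();Tt[:3,3]=s["position"];print((V@Tt).round(3),mw["fx"])
w=cv2.resize(p[190:300,120:460],None,fx=2.3,fy=2.3,interpolation=cv2.INTER_CUBIC);cv2.imwrite("pics/c1.png",w)
E
```

```text
table z 0.0005685913056096004
saucer [ 4.280e-01 -3.921e-01  6.950e-02  1.210e+02]
trivet [4.680e-01 1.928e-01 6.180e-02 1.050e+02]
dish [4.323e-01 3.904e-01 4.380e-02 7.800e+01]
lid [ 4.825e-01 -2.083e-01  2.450e-02  5.100e+01]
infcollar [ 4.636e-01 -8.300e-03  2.010e-02  3.600e+01]
knob [365.85714286 227.57142857] [ 0.4819 -0.2069  0.183 ]
lid+knob 411 [ 0.4823 -0.2066  0.1686] [0.058 0.059 0.036] [ 0.4806 -0.2052  0.1625]
knob 52 [ 0.4824 -0.2065  0.1793] [0.018 0.018 0.014] [ 0.4822 -0.2061  0.1824]
inf 68 [ 0.463  -0.007   0.0656] [0.041 0.04  0.012] [ 0.463  -0.0073  0.066 ]
saucerrim 656 [ 0.4265 -0.3902  0.0194] [0.145 0.146 0.011] [ 0.427  -0.394   0.0172]
dishrim 224 [0.4324 0.3929 0.0138] [0.092 0.094 0.01 ] [0.4319 0.3961 0.0129]
triv 1452 [0.468  0.1902 0.0122] [0.189 0.179 0.012] [0.4675 0.194  0.0105]
spout 1.2535153092371156 [ 0.4073751  -0.20626089  0.081     ] pothandle [ 0.55222512 -0.228812    0.06      ] cup handle [ 0.47664195 -0.28512003  0.045     ]
[[-0.913  0.408 -0.   ]
 [ 0.408  0.913 -0.001]
 [-0.    -0.001 -1.   ]]
[[-0.     1.    -0.001  0.001]
 [-0.952 -0.    -0.305  0.051]
 [-0.305  0.001  0.952  0.114]
 [ 0.     0.     0.     1.   ]] 366.23724096386127
```

View pics/c1.png

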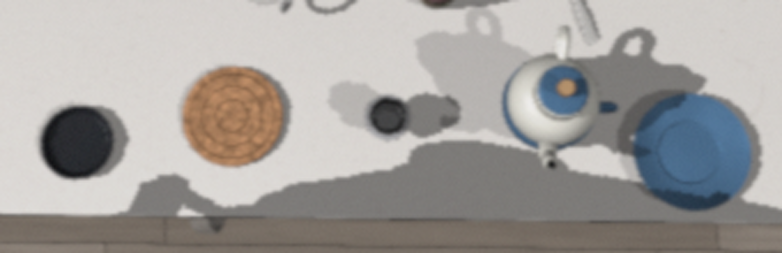

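The crop confirms circular fits: lid/pot axis ≈(0.482,-0.207), spout toward -x (slightly +y), and cup handle toward -y. I'll move above the stack and turn the fingers perpendicular to the spout–handle line.

Request:
{"name": "send_rows", "arguments": {
  "motion": "0 0.014 -0.05 0 0 0 4;0 0.014 -0.05 0 0 0 4;0 0.014 -0.05 0 0 0 4;0 0.014 -0.05 0 0 0 4;0 0.014 -0.05 0 0 0 0"
}}

```text
clock: 0.72
position: [0.3255, 0.3186, 0.2921]
ee_rot: [-0.221, -3.134, 0.0]
force: [0.4, 0.2, 1.1]
width: 1.003
gripper_force: 0.0
```

Request:
{"name": "send_rows", "arguments": {
  "motion": "0 0.014 -0.05 0 0 0 0;0 0.014 -0.05 0 0 0 0;0 0.014 -0.05 0 0 0 0;0 0.014 -0.05 0 0 0 0;0 0.014 -0.05 0 0 0 0"
}}

```text
clock: 1.35
position: [0.3954, 0.0688, 0.2922]
ee_rot: [0.222, 3.134, 0.0]
force: [1.2, 0.3, -0.5]
width: 0.997
gripper_force: 0.0
```

Request:
{"name": "send_rows", "arguments": {
  "motion": "0 0.014 -0.05 0 0 0 0;0 0.014 -0.05 0 0 0 0;0 0.014 -0.05 0 0 0 0;0 0.014 -0.05 0 0 0 0;0 0 0 0 0 0 0"
}}

```text
clock: 1.98
position: [0.4515, -0.1335, 0.2922]
ee_rot: [0.232, 3.133, -0.003]
force: [-0.7, 1.0, 0.5]
width: 0.998
gripper_force: 0.0
```

Run:
```python
from h import *
from cell import arm
m=arm.camera_model("wrist");p,d=arm.get_image("wrist");cv2.imwrite("pics/w1.png",p)
P=cloud(m,d);q=P.reshape(-1,3)
b=q[(q[:,2]>.1555)&(q[:,2]<.163)];k=q[(q[:,2]>.177)&(q[:,2]<.19)&(abs(q[:,0]-.482)<.02)&(abs(q[:,1]+.207)<.02)]
for n,a in(("flange",b),("knob",k)):
    if len(a):print(n,len(a),((a.min(0)+a.max(0))/2).round(4),np.ptp(a,axis=0).round(3),np.median(a,0).round(4))
```

```text
flange 2492 [ 0.4813 -0.2043  0.1592] [0.056 0.052 0.007] [ 0.4759 -0.1946  0.1598]
knob 152 [ 0.4839 -0.2016  0.1805] [0.015 0.009 0.007] [ 0.4846 -0.1998  0.1817]
```

View pics/w1.png

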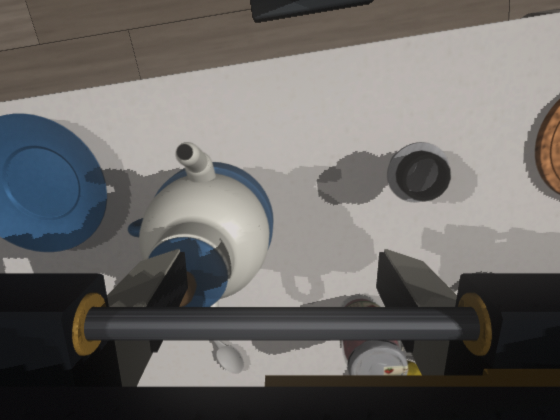

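Wrist view: the pot is at (205,235) with its lid and knob partly hidden by the left finger. The depth edges give the lid centre as (0.482,-0.207), which matches the top view. Now I grip the knob.

Request:
{"name": "send_rows", "arguments": {
  "motion": "0 0.0155 -0.037 0 0 0 0;0 0.015 -0.0365 0 0 0 0;0.5 0 0 -0.03 0 0 0;0.5 0 0 -0.02 0 0 0;0.5 0 0 -0.01 0 0 0",
  "force": 15
}}

```text
clock: 2.65
position: [0.4814, -0.2015, 0.2311]
ee_rot: [-0.22, -3.132, -0.002]
force: [-1.0, -0.1, 0.1]
width: 0.722
gripper_force: 0.0
```

Request:
{"name": "send_rows", "arguments": {
  "motion": "0.5 0 0 -0.003 0 0 0;0.8 0 0 0 0 0 0;1 0 0 0 0 0 0;1 0 0 0 0 0 0;1 0 0 0 0 0 0"
}}

```text
clock: 3.28
position: [0.482, -0.2033, 0.2296]
ee_rot: [0.223, 3.133, -0.0]
force: [-0.2, 0.3, 1.1]
width: 0.208
gripper_force: 15.0
```

Request:
{"name": "send_rows", "arguments": {
  "motion": "1 0 0 0.006 0 0 0;1 0 0 0.014 0 0 0;1 0 0 0.02 0 0 0;1 0 0 0.02 0 0 0;1 0 0 0 0 0 0"
}}

```text
clock: 3.9
position: [0.4826, -0.2034, 0.2912]
ee_rot: [0.222, 3.13, -0.001]
force: [0.3, 0.0, -0.2]
width: 0.208
gripper_force: 15.0
```

Run:
```python
from h import *
from cell import arm
p,d=arm.get_image("side");cv2.imwrite("pics/s2.png",cv2.resize(p[60:360,180:480],None,fx=2,fy=2))
s=arm.observe();print(s["position"],s["width"],s["joints"].round(2))
p,d=arm.get_image("top");m=arm.camera_model("top");P=cloud(m,d)
```

```text
[ 0.48215865 -0.20312761  0.29007668] 0.2061949255349715 [-0.11  0.28  0.52  1.86 -0.16  1.04  1.9 ]
```

View pics/s2.png

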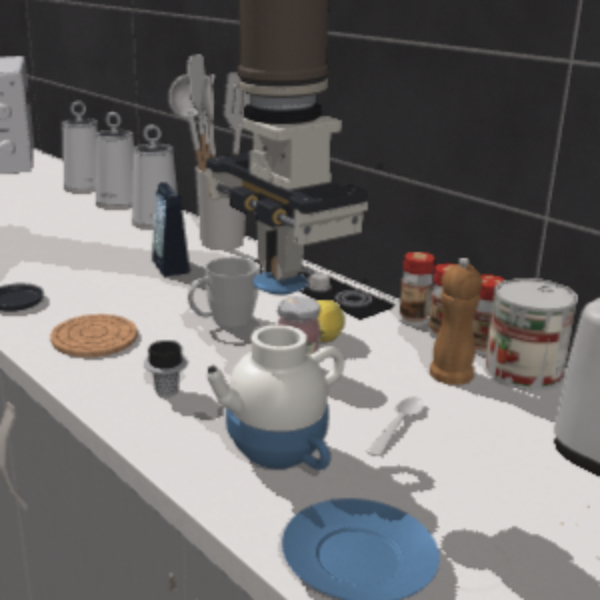

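The side view shows the lid level in the gripper at (278,283), with the pot still seated in the cup. I carry the lid to the dish.

Request:
{"name": "send_rows", "arguments": {
  "motion": "1 0 0.02 0 0 0 0;1 -0.004 0.04 0 0 0 0;1 -0.004 0.05 0 0 0 0;1 -0.004 0.05 0 0 0 0;1 -0.004 0.05 0 0 0 0"
}}

```text
clock: 4.62
position: [0.4651, 0.0085, 0.2886]
ee_rot: [-0.222, -3.133, 0.0]
force: [-0.2, -0.7, -0.3]
width: 0.205
gripper_force: 15.0
```

Request:
{"name": "send_rows", "arguments": {
  "motion": "1 -0.004 0.05 0 0 0 0;1 -0.004 0.05 0 0 0 0;1 -0.004 0.05 0 0 0 0;1 -0.004 0.05 0 0 0 0;1 -0.004 0.05 0 0 0 0"
}}

```text
clock: 5.25
position: [0.4451, 0.2583, 0.2885]
ee_rot: [-0.222, -3.133, 0.001]
force: [0.9, 0.0, -0.8]
width: 0.207
gripper_force: 15.0
```

Request:
{"name": "send_rows", "arguments": {
  "motion": "1 -0.004 0.05 0 0 0 0;1 -0.004 0.05 0 0 0 0;1 -0.004 0.034 0 0 0 0;1 -0.002 0 0 0 0 0;1 0 0 0 0 0 0"
}}

```text
clock: 5.88
position: [0.4317, 0.3901, 0.2884]
ee_rot: [-0.223, -3.133, 0.003]
force: [0.8, 0.0, -0.5]
width: 0.207
gripper_force: 15.0
```

Request:
{"name": "send_rows", "arguments": {
  "motion": "1 0 0 -0.04 0 0 0;1 0 0 -0.05 0 0 0;1 0 0 -0.05 0 0 0;1 0 0 -0.03 0 0 0;1 0 0 -0.01 0 0 0"
}}

```text
clock: 6.5
position: [0.4317, 0.3888, 0.1076]
ee_rot: [-0.225, -3.132, 0.005]
force: [-0.2, -0.4, -0.3]
width: 0.202
gripper_force: 15.0
```

Run:
```python
from h import *
from cell import arm
p,d=arm.get_image("side");cv2.imwrite("pics/s3.png",cv2.resize(p[100:260,120:320],None,fx=3,fy=3))
s=arm.observe();print(s["position"],s["width"],s["force"],s["joints"].round(2))
```

```text
[0.43175183 0.38920642 0.10759366] 0.20355045879937497 [-0.75723578 -0.35942694 -1.45023219] [-0.95  0.58  0.17  1.88 -0.14  0.7   0.73]
```

View pics/s3.png

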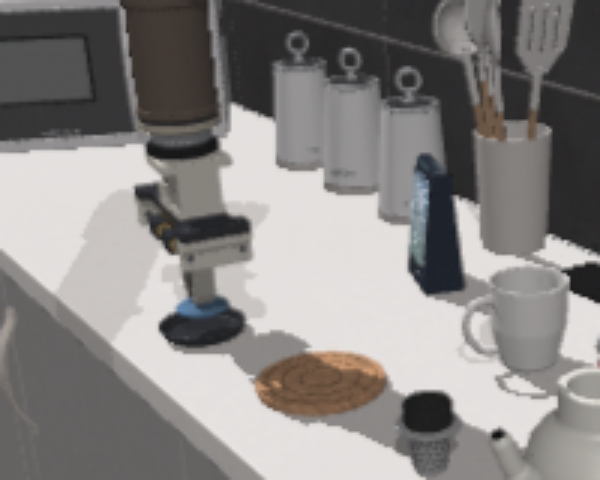

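The lid is above the dish at (203,310), level. I lower it gently.

Request:
{"name": "send_rows", "arguments": {
  "motion": "1 0 0.002 -0.008 0 0 0;1 0 0 -0.007 0 0 0;1 0 0 -0.003 0 0 0;1 0 0 -0.001 0 0 0;1 0 0 0 0 0 0"
}}

```text
clock: 7.18
position: [0.4319, 0.393, 0.0904]
ee_rot: [0.222, 3.134, 0.0]
force: [0.3, -0.7, -1.2]
width: 0.202
gripper_force: 15.0
```

Request:
{"name": "send_rows", "arguments": {
  "motion": "1 0 0 -0.001 0 0 0;1 0 0 0 0 0 0"
}}

```text
clock: 7.42
position: [0.4318, 0.393, 0.0893]
ee_rot: [0.222, 3.134, 0.0]
force: [0.8, -0.5, -0.3]
width: 0.21
gripper_force: 15.0
```

Request:
{"name": "send_rows", "arguments": {
  "motion": "1 0 0 -0.001 0 0 0;1 0 0 -0.001 0 0 0;1 0 0 0 0 0 0"
}}

```text
clock: 7.8
position: [0.4318, 0.393, 0.0872]
ee_rot: [0.222, 3.134, 0.0]
force: [-0.1, 0.1, -1.1]
width: 0.208
gripper_force: 15.0
```

Request:
{"name": "send_rows", "arguments": {
  "motion": "1 0 0 -0.0005 0 0 0;1 0 0 0 0 0 0"
}}

```text
clock: 8.05
position: [0.4319, 0.393, 0.0871]
ee_rot: [0.222, 3.134, 0.0]
force: [-2.1, -1.8, 5.0]
width: 0.211
gripper_force: 15.0
```

Contact. Release and lift.

Request:
{"name": "send_rows", "arguments": {
  "motion": "0.7 0 0 0 0 0 0;0.6 0 0 0 0 0 0;0.4 0 0 0 0 0 0;0.2 0 0 0.02 0 0 0;0 0 0 0.05 0 0 0"
}}

```text
clock: 8.68
position: [0.4307, 0.392, 0.1555]
ee_rot: [-0.222, -3.131, 0.006]
force: [0.4, 0.5, 0.5]
width: 0.678
gripper_force: 0.0
```

Request:
{"name": "send_rows", "arguments": {
  "motion": "0 0 0 0.06 0 0 0;0 0 -0.03 0.05 0 0 0;0 0 -0.06 0.03 0 0 0;0 0 -0.06 0 0 0 0;0 0 -0.06 0 0 0 0"
}}

```text
clock: 9.3
position: [0.4318, 0.1853, 0.2952]
ee_rot: [0.222, 3.133, 0.002]
force: [1.3, -0.5, -0.6]
width: 1.001
gripper_force: 0.0
```

Request:
{"name": "send_rows", "arguments": {
  "motion": "0 0 -0.06 0 0 0 0;0 0.01 -0.06 0 0 0 0;0 0.01 -0.06 0 0 0 0;0 0.01 -0.06 0 0 0 0;0 0 0 0 0 0 0"
}}

```text
clock: 9.93
position: [0.4618, -0.0579, 0.295]
ee_rot: [0.235, 3.132, -0.002]
force: [-0.3, 1.4, 0.4]
width: 1.003
gripper_force: 0.0
```

Run:
```python
from h import *
from cell import arm
p,d=arm.get_image("top");m=arm.camera_model("top");cv2.imwrite("pics/t4.png",cv2.resize(p[190:300,120:460],None,fx=2.3,fy=2.3,interpolation=cv2.INTER_CUBIC))
P=cloud(m,d).reshape(-1,3)
def box(n,x,y,r,lo,hi):
    q=P[(np.hypot(P[:,0]-x,P[:,1]-y)<r)&(P[:,2]>lo)&(P[:,2]<hi)]
    if len(q):print(n,len(q),((q.min(0)+q.max(0))/2).round(4),np.ptp(q,axis=0).round(3),np.median(q,0).round(4))
box("knob",.432,.393,.04,.03,.06);box("flange",.432,.393,.04,.0145,.06);box("neck",.482,-.206,.05,.148,.162)
s=arm.observe();print(s["position"],s["width"])
```

```text
knob 42 [0.4339 0.3917 0.0386] [0.017 0.018 0.016] [0.4337 0.39   0.0392]
flange 267 [0.4333 0.3902 0.0305] [0.053 0.055 0.032] [0.4329 0.3879 0.0186]
neck 172 [ 0.4812 -0.208   0.1543] [0.057 0.056 0.012] [ 0.48   -0.2091  0.154 ]
[ 0.4617263  -0.05497552  0.29477966] 0.998802452315138
```

View pics/t4.png

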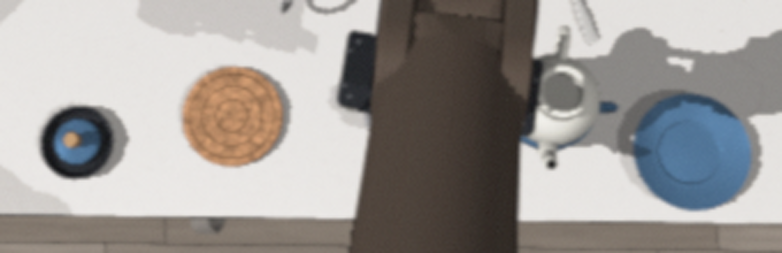

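The lid sits knob up and centred in the dish at (76,140). The pot is now open and still on the cup. I grip the neck next.

Request:
{"name": "send_rows", "arguments": {
  "motion": "0 0.005 -0.04 0 0 0 0;0 0.005 -0.05 0 0 0 0;0 0.005 -0.04 0 0 0 0;0 0.005 -0.019 0 0 0 0;0 0 0 0 0 0 0",
  "force": 25
}}

```text
clock: 10.6
position: [0.4822, -0.2018, 0.2945]
ee_rot: [-0.223, -3.133, 0.0]
force: [0.4, -0.4, 0.3]
width: 1.001
gripper_force: 0.0
```

Run:
```python
from h import *
from cell import arm
m=arm.camera_model("wrist");s=arm.observe();p,d=arm.get_image("wrist");cv2.imwrite("pics/w5.png",p)
P=cloud(m,d).reshape(-1,3)
q=P[(np.hypot(P[:,0]-.482,P[:,1]+.206)<.05)&(P[:,2]>.148)&(P[:,2]<.16)]
print(s["position"],len(q),q.min(0),q.max(0),circ(q[:1]) if 0 else "")
```

```text
[ 0.48217389 -0.20175425  0.29446064] 2669 [ 0.45179664 -0.23652111  0.1480021 ] [ 0.51131823 -0.1770301   0.15622744]
```

View pics/w5.png

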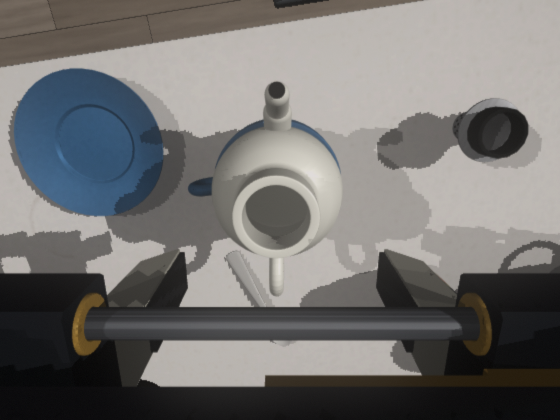

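Wrist view: the neck is at (276,215), spout–handle in line with the image's vertical, and the fingers straddle it. Neck centre is (0.4816,-0.2068), so I shift -5 mm in y and descend.

Request:
{"name": "send_rows", "arguments": {
  "motion": "0 0 -0.005 -0.03 0 0 0;0 0 0 -0.04 0 0 0;0 0 0 -0.02 0 0 0;0 0 0 -0.007 0 0 0;0 0 0 0 0 0 0"
}}

```text
clock: 11.28
position: [0.4821, -0.2059, 0.1978]
ee_rot: [-0.22, -3.134, -0.001]
force: [-0.6, -0.5, -0.3]
width: 0.999
gripper_force: 0.0
```

Request:
{"name": "send_rows", "arguments": {
  "motion": "0.2 0 0 0 0 0 0;0.3 0 0 0 0 0 0;0.4 0 0 0 0 0 0;1 0 0 0 0 0 0;1 0 0 0 0 0 0"
}}

```text
clock: 11.9
position: [0.4821, -0.2068, 0.1979]
ee_rot: [0.222, 3.133, 0.0]
force: [0.0, 1.1, 2.5]
width: 0.658
gripper_force: 25.0
```

Request:
{"name": "send_rows", "arguments": {
  "motion": "1 0 0 0 0 0 0;1 0 0 0.003 0 0 0;1 0 0 0.004 0 0 0;1 0 0 0.005 0 0 0;1 0 0 0 0 0 0"
}}

```text
clock: 12.52
position: [0.482, -0.2071, 0.2101]
ee_rot: [0.222, 3.133, -0.0]
force: [0.4, 0.0, -4.0]
width: 0.655
gripper_force: 25.0
```

Request:
{"name": "send_rows", "arguments": {
  "motion": "1 0 0 0.015 0 0 0;1 0 0 0.025 0 0 0;1 0 0 0.025 0 0 0;1 0 0 0.01 0 0 0;1 0 0 0 0 0 0"
}}

```text
clock: 13.15
position: [0.4821, -0.207, 0.2853]
ee_rot: [0.222, 3.132, -0.0]
force: [-0.9, 1.0, -3.8]
width: 0.654
gripper_force: 25.0
```

Request:
{"name": "send_rows", "arguments": {
  "motion": "1 0 0.015 0 0 0 0;1 -0.002 0.03 0 0 0 0;1 -0.002 0.04 0 0 0 0;1 -0.002 0.04 0 0 0 0;1 -0.002 0.04 0 0 0 0"
}}

```text
clock: 13.78
position: [0.4729, -0.0396, 0.2838]
ee_rot: [-0.221, -3.132, -0.0]
force: [0.6, 0.4, -3.9]
width: 0.655
gripper_force: 25.0
```

Request:
{"name": "send_rows", "arguments": {
  "motion": "1 -0.002 0.04 0 0 0 0;1 -0.002 0.04 0 0 0 0;1 -0.002 0.04 0 0 0 0;1 0 0.04 0 0 0 0;1 0 0.035 0 0 0 0"
}}

```text
clock: 14.4
position: [0.4665, 0.1555, 0.2837]
ee_rot: [-0.22, -3.132, 0.001]
force: [0.4, -1.4, -3.3]
width: 0.656
gripper_force: 25.0
```

Request:
{"name": "send_rows", "arguments": {
  "motion": "1 0 0.025 0 0 0 0;1 0 0.015 0 0 0 0;1 0 0 0 0 0 0;1 0 0 0 0 0 0"
}}

```text
clock: 14.9
position: [0.4678, 0.1919, 0.2845]
ee_rot: [-0.224, -3.133, 0.001]
force: [0.3, 0.3, -3.0]
width: 0.657
gripper_force: 25.0
```

Run:
```python
from h import *
from cell import arm
s=arm.observe();print(s["position"],s["width"],s["force"])
p,d=arm.get_image("side");cv2.imwrite("pics/s6.png",cv2.resize(p[90:390,150:450],None,fx=2,fy=2))
m=arm.camera_model("wrist");p,d=arm.get_image("wrist");cv2.imwrite("pics/w6.png",p);P=cloud(m,d)
h=cv2.cvtColor(p,cv2.COLOR_BGR2HSV);k=(h[...,0]<20)&(h[...,1]>90)&(P[...,2]>.004)&(P[...,2]<.016)&(np.hypot(P[...,0]-.468,P[...,1]-.193)<.08)
c=blob(k.astype(np.uint8)*255,280,210,400);q=onz(m,c[:,0],c[:,1],.01);r=np.hypot(q[:,0]-.468,q[:,1]-.193);print(len(q),circ(q[r>.058]),q.min(0),q.max(0))
```

```text
[0.46775464 0.19185716 0.28447483] 0.656697279127574 [ 0.29866421  0.30684438 -3.02911371]
141 (np.float64(0.4640728706151079), np.float64(0.1999067305050384), np.float64(0.057705264763239845), 59) [0.4091231  0.21761876 0.01      ] [0.46955303 0.25855932 0.01      ]
```

View pics/s6.png

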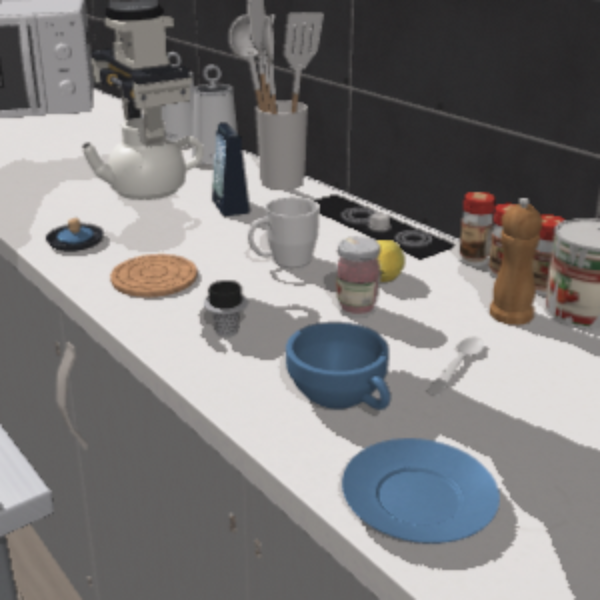

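The pot hangs level in the gripper at (150,165) and the cup stands alone at (337,362). I cross-check the trivet, cup and saucer using the side view.

Run:
```python
from h import *
from cell import arm
m=arm.camera_model("side");p=cv2.imread("pics/side0.png")
h=cv2.cvtColor(p,cv2.COLOR_BGR2HSV);H,S,V=cv2.split(h)
br=((H<20)&(S>90)).astype(np.uint8)*255;bl=((H>95)&(H<125)&(S>100)).astype(np.uint8)*255
for n,k,u,v,r,z in(("triv",br,227,228,30,.01),("saucer",bl,361,335,45,.019)):
    c=blob(k,u,v,r);q=onz(m,c[:,0],c[:,1],z);print(n,circ(q),(q.min(0)+q.max(0))/2,np.ptp(q,axis=0))
m=arm.camera_model("top");p,d=arm.get_image("top");P=cloud(m,d).reshape(-1,3);h=cv2.cvtColor(p,cv2.COLOR_BGR2HSV);H,S,V=cv2.split(h)
bl=((H>95)&(H<125)&(S>100)).astype(np.uint8)*255
q=P[(np.hypot(P[:,0]-.48,P[:,1]+.207)<.07)&(P[:,2]>.06)&(P[:,2]<.075)];print("cup rim",q.min(0),q.max(0),(q.min(0)+q.max(0))/2)
c=blob(bl,362,238,26);print(circ(onz(m,c[:,0],c[:,1],.066)))
hq=P[(np.hypot(P[:,0]-.48,P[:,1]+.207)>.066)&(np.hypot(P[:,0]-.48,P[:,1]+.207)<.1)&(P[:,2]>.03)&(P[:,2]<.07)];print("handle",hq.mean(0),len(hq))
```

```text
triv (np.float64(0.4632278485285672), np.float64(0.1806382010472897), np.float64(0.06391885805835064), 54) [0.46364969 0.18090249 0.01      ] [0.12914398 0.13416787 0.        ]
saucer (np.float64(0.4259250744339698), np.float64(-0.39420577284297376), np.float64(0.07056495908884673), 130) [ 0.42613714 -0.39393302  0.019     ] [0.14393795 0.14194802 0.        ]
cup rim [ 0.42480457 -0.27577564  0.06004533] [ 0.5372919  -0.14879198  0.07227305] [ 0.48104824 -0.21228381  0.06615919]
(np.float64(0.4801622420370952), np.float64(-0.20733665537707335), np.float64(0.05414458970144878), 82)
handle [ 0.47759706 -0.28168104  0.05384537] 29
```

Run:
```python
from h import *
from cell import arm
for n,f,u,v in(("side","side0",227,228),("top","top0",221,241)):
    m=arm.camera_model(n);p=cv2.imread(f"pics/{f}.png");d=np.load(f+".npy");P=cloud(m,d)
    H,S,V=cv2.split(cv2.cvtColor(p,cv2.COLOR_BGR2HSV));k=((H<20)&(S>90)).astype(np.uint8)*255
    c=blob(k,u,v,32);print(n,c.min(0),c.max(0));q=P[k>0];q=q[np.hypot(q[:,0]-.468,q[:,1]-.19)<.09];print(np.median(q,0),q.min(0),q.max(0))
    print([np.round(proj(m,(.468+a,.193+b,.01)),1) for a,b in((.065,0),(-.065,0),(0,.065),(0,-.065))])
m=arm.camera_model("wrist");p=cv2.imread("pics/w6.png");H,S,V=cv2.split(cv2.cvtColor(p,cv2.COLOR_BGR2HSV))
k=((H<20)&(S>90)).astype(np.uint8)*255;cs=cv2.findContours(k,0,1)[0]
for c in cs:
    if cv2.contourArea(c)>100:
        q=onz(m,*c[:,0].T.astype(float),.01);print(cv2.boundingRect(c),q.min(0).round(3),q.max(0).round(3))
```

```text
side [206. 218.] [247. 237.]
[0.46316169 0.18033432 0.0087274 ] [4.05428872e-01 1.25736426e-01 5.65700957e-05] [0.53053288 0.25230804 0.01214907]
[array([244.4, 219.4]), array([206.5, 231.3]), array([215.6, 218. ]), array([237.2, 233. ])]
top [200. 220.] [242. 261.]
[0.46798839 0.19273212 0.01025688] [0.4061298  0.13020864 0.00215195] [0.52911521 0.25523121 0.01828506]
[array([221.6, 218.5]), array([219.8, 262.1]), array([198.9, 239.9]), array([242.6, 240.3])]
(192, 368, 368, 19) [0.706 0.042 0.01 ] [0.787 0.496 0.01 ]
(399, 293, 25, 63) [0.626 0.303 0.01 ] [0.714 0.33  0.01 ]
(140, 293, 25, 63) [ 0.585 -0.006  0.01 ] [0.668 0.036 0.01 ]
(224, 112, 41, 48) [0.405 0.136 0.01 ] [0.445 0.183 0.01 ]
(302, 111, 46, 56) [0.409 0.218 0.01 ] [0.47  0.259 0.01 ]
(480, 101, 28, 21) [0.426 0.391 0.01 ] [0.446 0.417 0.01 ]
```

View pics/w6.png

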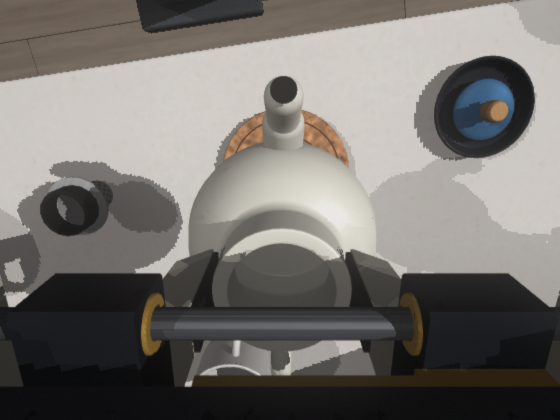

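The wrist view shows the trivet arc (224–348) symmetric about the spout (284), so the pot is centred. The side estimate was biased by the trivet's edge thickness. Now I lower the pot.

Request:
{"name": "send_rows", "arguments": {
  "motion": "1 0 0.001 -0.015 0 0 0;1 0 0 -0.035 0 0 0;1 0 0 -0.035 0 0 0;1 0 0 -0.025 0 0 0;1 0 0 -0.01 0 0 0"
}}

```text
clock: 15.68
position: [0.4669, 0.1934, 0.1627]
ee_rot: [-0.223, -3.131, 0.003]
force: [0.4, 0.1, -3.6]
width: 0.654
gripper_force: 25.0
```

Request:
{"name": "send_rows", "arguments": {
  "motion": "1 0 0 -0.004 0 0 0;1 0 0 -0.003 0 0 0;1 0 0 -0.002 0 0 0;1 0 0 0 0 0 0;1 0 0 0 0 0 0"
}}

```text
clock: 16.3
position: [0.468, 0.1942, 0.156]
ee_rot: [0.222, 3.133, 0.001]
force: [-0.2, -0.0, -4.5]
width: 0.656
gripper_force: 25.0
```

Request:
{"name": "send_rows", "arguments": {
  "motion": "1 0 0 -0.001 0 0 0;1 0 0 -0.001 0 0 0;1 0 0 0 0 0 0"
}}

```text
clock: 16.68
position: [0.4678, 0.194, 0.1536]
ee_rot: [-0.222, -3.134, 0.0]
force: [-0.3, 0.1, -3.7]
width: 0.654
gripper_force: 25.0
```

Request:
{"name": "send_rows", "arguments": {
  "motion": "1 0 0 -0.001 0 0 0;1 0 0 0 0 0 0;1 0 0 0 0 0 0"
}}

```text
clock: 17.05
position: [0.4679, 0.1941, 0.1527]
ee_rot: [0.222, 3.134, 0.0]
force: [-0.5, 0.1, -3.3]
width: 0.66
gripper_force: 25.0
```

Request:
{"name": "send_rows", "arguments": {
  "motion": "1 0 0 -0.0005 0 0 0;1 0 0 0 0 0 0;1 0 0 0 0 0 0"
}}

```text
clock: 17.42
position: [0.468, 0.1941, 0.1523]
ee_rot: [0.222, 3.133, 0.0]
force: [-1.0, 0.6, -1.6]
width: 0.656
gripper_force: 25.0
```

Request:
{"name": "send_rows", "arguments": {
  "motion": "1 0 0 -0.0005 0 0 0;1 0 0 0 0 0 0;0.3 0 0 0 0 0 0;0.2 0 0 0 0 0 0;0 0 0 0 0 0 0"
}}

```text
clock: 18.05
position: [0.4679, 0.1941, 0.1517]
ee_rot: [0.222, 3.134, 0.0]
force: [0.4, 0.1, -0.4]
width: 0.862
gripper_force: 0.0
```

Request:
{"name": "send_rows", "arguments": {
  "motion": "0 0 0 0.01 0 0 0;0 0 0 0.04 0 0 0;0 0 0 0.05 0 0 0;0 0 -0.02 0.035 0 0 0;0 0 -0.05 0 0 0 0"
}}

```text
clock: 18.68
position: [0.4693, 0.1256, 0.2901]
ee_rot: [0.215, 3.129, 0.006]
force: [0.7, -1.0, -0.3]
width: 1.0
gripper_force: 0.0
```

Request:
{"name": "send_rows", "arguments": {
  "motion": "0 0.004 -0.05 0 0 0 0;0 0.004 -0.05 0 0 0 0;0 0.004 -0.05 0 0 0 0;0 0.004 -0.05 0 0 0 0;0 0.004 -0.05 0 0 0 0"
}}

```text
clock: 19.3
position: [0.4878, -0.1275, 0.2875]
ee_rot: [0.222, 3.133, 0.001]
force: [0.2, 0.8, 0.3]
width: 0.998
gripper_force: 0.0
```

Request:
{"name": "send_rows", "arguments": {
  "motion": "0 0 -0.025 0 0 0 0;0 0 0 0 0 0 0;0 0 0 0 0 0 0"
}}

```text
clock: 19.68
position: [0.4879, -0.1501, 0.2869]
ee_rot: [0.221, 3.134, 0.001]
force: [0.3, -0.2, -0.3]
width: 0.997
gripper_force: 0.0
```

Run:
```python
from h import *
from cell import arm
s=arm.observe();m=arm.camera_model("wrist");p,d=arm.get_image("wrist");P=cloud(m,d).reshape(-1,3);print(s["position"])
def box(n,x,y,r,lo,hi):
    q=P[(np.hypot(P[:,0]-x,P[:,1]-y)<r)&(P[:,2]>lo)&(P[:,2]<hi)]
    if len(q):print(n,len(q),q.min(0).round(4),q.max(0).round(4),((q.min(0)+q.max(0))/2).round(4));return q
q=box("rim",.48,-.207,.061,.0625,.07);print(circ(q[np.hypot(q[:,0]-.48,q[:,1]+.207)>.045]))
box("inf",.463,-.007,.04,.06,.07)
p2,d=arm.get_image("top");m=arm.camera_model("top");P=cloud(m,d).reshape(-1,3)
box("neck",.468,.193,.05,.1,.115)
cv2.imwrite("pics/w7.png",np.vstack([cv2.resize(p,(448,336)),cv2.resize(p2[190:300,120:460],(448,145))]))
```

```text
[ 0.48785676 -0.15009768  0.28691438]
rim 3450 [ 0.4236 -0.2642  0.0625] [ 0.5388 -0.1491  0.0688] [ 0.4812 -0.2067  0.0656]
(np.float64(0.48061107113744017), np.float64(-0.20614094221125467), np.float64(0.053665944110174495), 3211)
inf 936 [ 0.4421 -0.0286  0.06  ] [0.4852 0.0151 0.0683] [ 0.4636 -0.0068  0.0642]
neck 177 [0.4393 0.1634 0.1003] [0.4979 0.2237 0.1139] [0.4686 0.1935 0.1071]
```

View pics/w7.png

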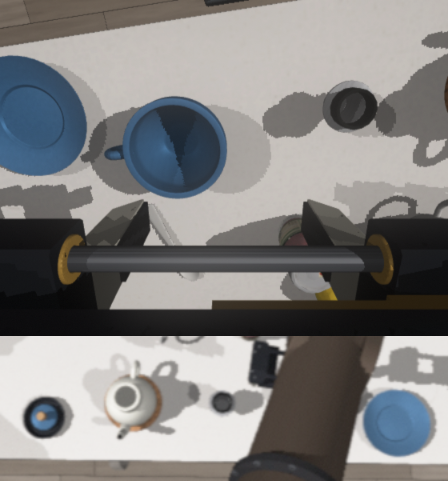

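Wrist view: the cup is at (172,148) with its handle on the left, and the pinch point lies opposite. Inset: the pot is centred on the trivet at (132,400). I pinch the rim wall on the +y side.

Request:
{"name": "send_rows", "arguments": {
  "motion": "0.5 0.0005 -0.003 -0.03 0 0 0;0.5 0 0 -0.05 0 0 0;0.5 0 0 -0.045 0 0 0;0.5 0 0 -0.03 0 0 0;0.5 0 0 -0.015 0 0 0",
  "force": 45
}}

```text
clock: 20.4
position: [0.4879, -0.1527, 0.1153]
ee_rot: [-0.22, -3.132, -0.001]
force: [0.1, -0.6, 0.3]
width: 0.522
gripper_force: 0.0
```

Request:
{"name": "send_rows", "arguments": {
  "motion": "0.5 0 0 -0.007 0 0 0;0.5 0 0 -0.003 0 0 0;0.7 0 0 0 0 0 0;0.8 0 0 0 0 0 0;0.85 0 0 0 0 0 0"
}}

```text
clock: 21.02
position: [0.4886, -0.154, 0.1071]
ee_rot: [0.222, 3.133, 0.0]
force: [0.3, -0.1, -0.3]
width: 0.221
gripper_force: 0.0
```

Request:
{"name": "send_rows", "arguments": {
  "motion": "0.88 0 0 0 0 0 0;0.91 0 0 0 0 0 0;1 0 0 0 0 0 0;1 0 0 0 0 0 0;1 0 0 0 0 0 0"
}}

```text
clock: 21.65
position: [0.4886, -0.1539, 0.1068]
ee_rot: [0.222, 3.133, 0.0]
force: [0.5, 1.0, 1.9]
width: 0.074
gripper_force: 44.6
```

Request:
{"name": "send_rows", "arguments": {
  "motion": "1 0 0 0.003 0 0 0;1 0 0 0.005 0 0 0;1 0 0 0.01 0 0 0;1 0 0 0.01 0 0 0;1 0 0 0 0 0 0"
}}

```text
clock: 22.28
position: [0.4889, -0.1541, 0.1357]
ee_rot: [0.222, 3.132, -0.0]
force: [1.2, 0.4, -2.2]
width: 0.074
gripper_force: 44.6
```

Request:
{"name": "send_rows", "arguments": {
  "motion": "1 0 0 0.015 0 0 0;1 0 0 0.015 0 0 0;1 0 0 0.005 0 0 0;1 0 0 0 0 0 0;1 0 0 0 0 0 0"
}}

```text
clock: 22.9
position: [0.4881, -0.1538, 0.1694]
ee_rot: [-0.222, -3.133, -0.0]
force: [0.4, -0.8, -3.0]
width: 0.071
gripper_force: 44.6
```

Run:
```python
from h import *
from cell import arm
s=arm.observe();print(s["position"],s["width"],s["force"])
p,d=arm.get_image("side");cv2.imwrite("pics/s8.png",cv2.resize(p[170:370,240:440],None,fx=2.5,fy=2.5))
m=arm.camera_model("wrist");p,d=arm.get_image("wrist");P=cloud(m,d).reshape(-1,3)
q=P[(np.hypot(P[:,0]-.481,P[:,1]+.207)<.063)&(np.hypot(P[:,0]-.481,P[:,1]+.207)>.046)&(P[:,2]>.105)&(P[:,2]<.13)]
q=q[q[:,1]<-.17]
A=np.c_[q[:,:2]-[.481,-.207],np.ones(len(q))];w=np.ones(len(q),bool)
for _ in range(6):
    c=np.linalg.lstsq(A[w],q[w,2],rcond=None)[0];w=abs(A@c-q[:,2])<.003
print("slopes,z",c,w.sum(),circ(q[w]))
```

```text
[ 0.48813002 -0.15379075  0.16942766] 0.07124173996215569 [ 0.40981899 -0.81346303 -2.97624834]
slopes,z [-0.09729409 -0.00888006  0.12299257] 6908 (np.float64(0.47290578204301825), np.float64(-0.20566004392623202), np.float64(0.052003139113449406), 5070)
```

View pics/s8.png

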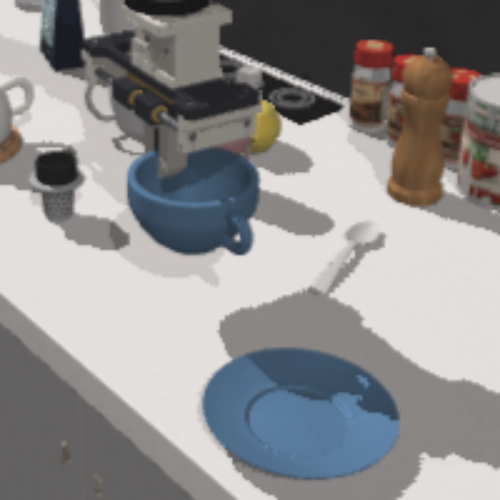

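The cup hangs level at (195,200). I carry it to the saucer.

Request:
{"name": "send_rows", "arguments": {
  "motion": "1 -0.004 -0.01 0 0 0 0;1 -0.006 -0.02 0 0 0 0;1 -0.008 -0.03 0 0 0 0;1 -0.009 -0.03 0 0 0 0;1 -0.009 -0.03 0 0 0 0"
}}

```text
clock: 23.62
position: [0.4514, -0.2756, 0.1695]
ee_rot: [-0.223, -3.133, 0.0]
force: [0.5, -0.5, -2.1]
width: 0.076
gripper_force: 44.6
```

Request:
{"name": "send_rows", "arguments": {
  "motion": "1 -0.009 -0.03 0 0 0 0;1 -0.006 -0.02 0 0 0 0;1 -0.0025 -0.015 0 0 0 0;1 0 0 0 0 0 0;1 0 0 0 0 0 0"
}}

```text
clock: 24.25
position: [0.4351, -0.338, 0.1695]
ee_rot: [-0.221, -3.134, -0.001]
force: [0.9, 0.9, -2.7]
width: 0.07
gripper_force: 44.6
```

Run:
```python
from h import *
from cell import arm
s=arm.observe();print(s["position"],s["width"],s["force"])
m=arm.camera_model("wrist");p,d=arm.get_image("wrist");cv2.imwrite("pics/w9.png",p);P=cloud(m,d).reshape(-1,3)
H,S,V=cv2.split(cv2.cvtColor(p,cv2.COLOR_BGR2HSV));k=(((H>95)&(H<125)&(S>100)).ravel())&(P[:,2]>.015)&(P[:,2]<.023);q=P[k];q=q[abs(np.hypot(q[:,0]-.427,q[:,1]+.392)-.072)<.012]
print("saucer rim",len(q),q.min(0),q.max(0))
q=P[(P[:,2]>.123)&(P[:,2]<.135)&(np.hypot(P[:,0]-.427,P[:,1]+.392)<.075)];print("cup rim",q.min(0),q.max(0))
```

```text
[ 0.43513724 -0.33804413  0.16946123] 0.070039502450026 [ 0.88078659  0.91631375 -2.65567262]
saucer rim 2315 [ 0.35414326 -0.43849211  0.0150019 ] [ 0.46626015 -0.32240267  0.02027362]
cup rim [ 0.36454923 -0.45645704  0.12300344] [ 0.46851022 -0.31716105  0.134986  ]
```

View pics/w9.png

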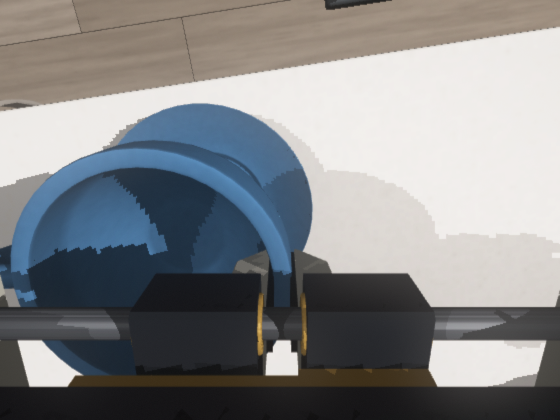

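The saucer rim arc is visible behind the cup, top at about (200,105) and right edge at 312. The rim edges give its centre as ≈(0.428,-0.394). I shift -1.5 mm in y and lower.

Request:
{"name": "send_rows", "arguments": {
  "motion": "1 0 -0.0015 -0.01 0 0 0;1 0 0 -0.02 0 0 0;1 0 0 -0.015 0 0 0;1 0 0 -0.007 0 0 0;1 0 0 -0.002 0 0 0"
}}

```text
clock: 24.92
position: [0.4348, -0.3403, 0.1153]
ee_rot: [-0.222, -3.133, -0.0]
force: [-0.4, 0.0, -2.7]
width: 0.076
gripper_force: 44.6
```

Request:
{"name": "send_rows", "arguments": {
  "motion": "1 0 0 -0.001 0 0 0;1 0 0 -0.001 0 0 0;1 0 0 0 0 0 0;1 0 0 0 0 0 0"
}}

```text
clock: 25.42
position: [0.4349, -0.3404, 0.1139]
ee_rot: [0.222, 3.133, -0.0]
force: [-0.6, -0.3, -3.0]
width: 0.076
gripper_force: 44.6
```

Request:
{"name": "send_rows", "arguments": {
  "motion": "1 0 0 -0.001 0 0 0;1 0 0 0 0 0 0;1 0 0 0 0 0 0"
}}

```text
clock: 25.8
position: [0.4348, -0.3404, 0.1127]
ee_rot: [0.222, 3.134, 0.0]
force: [0.3, -0.3, -2.2]
width: 0.073
gripper_force: 44.6
```

Request:
{"name": "send_rows", "arguments": {
  "motion": "1 0 0 -0.0007 0 0 0;1 0 0 0 0 0 0;1 0 0 0 0 0 0"
}}

```text
clock: 26.18
position: [0.4348, -0.3404, 0.112]
ee_rot: [-0.222, -3.134, -0.0]
force: [-0.3, -0.2, -2.1]
width: 0.072
gripper_force: 44.6
```

Request:
{"name": "send_rows", "arguments": {
  "motion": "1 0 0 -0.0005 0 0 0;1 0 0 0 0 0 0;1 0 0 0 0 0 0"
}}

```text
clock: 26.55
position: [0.4348, -0.3404, 0.1115]
ee_rot: [0.222, 3.134, 0.0]
force: [0.6, -0.4, -2.7]
width: 0.074
gripper_force: 44.6
```

Request:
{"name": "send_rows", "arguments": {
  "motion": "1 0 0 -0.0005 0 0 0;1 0 0 0 0 0 0;1 0 0 0 0 0 0"
}}

```text
clock: 26.92
position: [0.435, -0.3404, 0.1113]
ee_rot: [0.222, 3.133, 0.0]
force: [-1.3, 1.5, 5.5]
width: 0.076
gripper_force: 44.6
```

Request:
{"name": "send_rows", "arguments": {
  "motion": "1 0 0 -0.0005 0 0 0;1 0 0 0 0 0 0;1 0 0 0 0 0 0"
}}

```text
clock: 27.3
position: [0.435, -0.3403, 0.1112]
ee_rot: [0.222, 3.133, 0.001]
force: [-1.9, 4.3, 11.9]
width: 0.073
gripper_force: 44.7
```

Contact. I ease up slightly, release and withdraw toward the infuser.

Request:
{"name": "send_rows", "arguments": {
  "motion": "1 0 0 0.0008 0 0 0;0.85 0 0 0 0 0 0;0.7 0 0 0 0 0 0;0.6 0 0 0 0 0 0;0.5 0 0 0.005 0 0 0",
  "force": 12
}}

```text
clock: 27.92
position: [0.4346, -0.3403, 0.1162]
ee_rot: [-0.222, -3.133, -0.001]
force: [1.4, -0.5, -0.4]
width: 0.428
gripper_force: 0.0
```

Request:
{"name": "send_rows", "arguments": {
  "motion": "0.5 0 0 0.04 0 0 0;0.5 0 0 0.05 0 0 0;0.3 0.004 0.04 0.05 0 0 0;0 0.004 0.05 0 0 0 0;0 0.005 0.05 0 0 0 0"
}}

```text
clock: 28.55
position: [0.4479, -0.2003, 0.256]
ee_rot: [0.223, 3.132, 0.0]
force: [0.9, 0.5, -0.5]
width: 0.778
gripper_force: 0.0
```

Request:
{"name": "send_rows", "arguments": {
  "motion": "0 0.005 0.05 0 0 0 0;0 0.005 0.05 0 0 0 0;0 0.005 0.05 0 0 0 0;0 0.0005 0.04 0 0 0 0;0 0 0 0 0 0 0"
}}

```text
clock: 29.18
position: [0.4633, -0.0083, 0.2552]
ee_rot: [0.214, 3.134, 0.002]
force: [0.4, -0.6, 0.2]
width: 1.001
gripper_force: 0.0
```

Run:
```python
from h import *
from cell import arm
s=arm.observe();print(s["position"],s["width"],s["force"])
def box(P,n,x,y,r,lo,hi):
    q=P[(np.hypot(P[:,0]-x,P[:,1]-y)<r)&(P[:,2]>lo)&(P[:,2]<hi)]
    if len(q):print(n,len(q),q.min(0).round(4),q.max(0).round(4),((q.min(0)+q.max(0))/2).round(4))
m=arm.camera_model("wrist");p,d=arm.get_image("wrist");P=cloud(m,d).reshape(-1,3)
box(P,"inf",.463,-.007,.035,.06,.07)
m=arm.camera_model("top");p2,d=arm.get_image("top");P=cloud(m,d).reshape(-1,3)
box(P,"cup rim",.427,-.393,.063,.066,.076);box(P,"saucer",.427,-.392,.085,.015,.023)
p3,d=arm.get_image("side")
a=cv2.resize(p[60:400],(560,340))[:, :];b=cv2.resize(p2[215:300,380:480],(400,340));c=cv2.resize(p3[250:390,280:440],(388,340))
cv2.imwrite("pics/f10.png",np.hstack([b,c]))
```

```text
[ 0.46325167 -0.00831967  0.25518655] 1.0008452916389117 [ 0.39459951 -0.61486164  0.2002105 ]
inf 887 [ 0.4419 -0.0281  0.06  ] [0.485  0.015  0.0677] [ 0.4634 -0.0065  0.0639]
cup rim 371 [ 0.3659 -0.452   0.066 ] [ 0.4803 -0.3358  0.0758] [ 0.4231 -0.3939  0.0709]
saucer 599 [ 0.3539 -0.4444  0.015 ] [ 0.4992 -0.317   0.023 ] [ 0.4265 -0.3807  0.019 ]
```

View pics/f10.png

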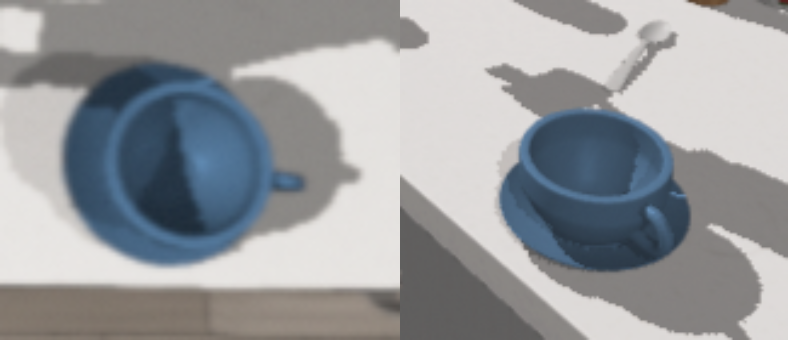

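The cup stands level in the saucer's well, rim centre (0.423,-0.394) at z 0.071. Next I grip the infuser collar.

Request:
{"name": "send_rows", "arguments": {
  "motion": "0 0 0.0015 -0.04 0 0 0;0.2 0 0 -0.05 0 0 0;0.3 0 0 -0.03 0 0 0;0.3 0 0 -0.015 0 0 0;0.3 0 0 -0.0045 0 0 0",
  "force": 12
}}

```text
clock: 29.95
position: [0.4632, -0.0109, 0.1153]
ee_rot: [-0.225, -3.133, 0.001]
force: [-0.2, 0.6, 0.5]
width: 0.702
gripper_force: 0.0
```

Request:
{"name": "send_rows", "arguments": {
  "motion": "0.3 0 0 0 0 0 0;0.45 0 0 0 0 0 0;0.5 0 0 0 0 0 0;0.6 0 0 0 0 0 0;0.6 0 0 0 0 0 0"
}}

```text
clock: 30.58
position: [0.4636, -0.0098, 0.1159]
ee_rot: [0.222, 3.133, 0.001]
force: [1.2, 1.0, 4.8]
width: 0.482
gripper_force: 12.0
```

Request:
{"name": "send_rows", "arguments": {
  "motion": "0.7 0 0 0 0 0 0;0.7 0 0 0.005 0 0 0;0.7 0 0 0.015 0 0 0;0.7 0 0 0.03 0 0 0;0.7 0 0 0 0 0 0"
}}

```text
clock: 31.2
position: [0.4644, -0.0101, 0.1677]
ee_rot: [0.222, 3.13, 0.001]
force: [0.1, 0.4, -1.4]
width: 0.483
gripper_force: 11.9
```

Request:
{"name": "send_rows", "arguments": {
  "motion": "0.7 0 0 0.03 0 0 0;0.7 0 0 0.04 0 0 0;0.7 0 0 0.03 0 0 0;0.7 0.001 0.015 0 0 0 0;0.7 0.001 0.03 0 0 0 0"
}}

```text
clock: 31.82
position: [0.4648, 0.0352, 0.265]
ee_rot: [-0.225, -3.133, -0.0]
force: [0.1, 1.4, -0.6]
width: 0.478
gripper_force: 11.9
```

Request:
{"name": "send_rows", "arguments": {
  "motion": "0.7 0.001 0.04 0 0 0 0;0.7 0.001 0.04 0 0 0 0;0.7 0 0.04 0 0 0 0;0.7 0 0.025 0 0 0 0;0.7 0 0.013 0 0 0 0"
}}

```text
clock: 32.45
position: [0.4662, 0.1948, 0.2642]
ee_rot: [-0.218, -3.132, 0.001]
force: [-0.6, -0.1, -0.3]
width: 0.483
gripper_force: 11.9
```

Request:
{"name": "send_rows", "arguments": {
  "motion": "0.7 0 0 0 0 0 0;0.7 0 0 0 0 0 0;0.7 0 0 0 0 0 0"
}}

```text
clock: 32.83
position: [0.4674, 0.1919, 0.2655]
ee_rot: [0.225, 3.133, -0.0]
force: [0.2, 0.1, -0.9]
width: 0.478
gripper_force: 11.9
```

Run:
```python
from h import *
from cell import arm
s=arm.observe();print(s["position"],s["width"],s["force"])
p3,d=arm.get_image("side");p,d=arm.get_image("wrist")
cv2.imwrite("pics/f11.png",np.hstack([cv2.resize(p3[90:230,160:300],(400,400)),cv2.resize(p[50:380,115:445],(400,400))]))
m=arm.camera_model("wrist");P=cloud(m,d).reshape(-1,3)
q=P[(np.hypot(P[:,0]-.468,P[:,1]-.194)<.036)&(P[:,2]>.1)&(P[:,2]<.112)];print(len(q),q.min(0),q.max(0))
```

```text
[0.46735169 0.19189064 0.26552408] 0.47846755544617364 [ 0.23257796  0.10380861 -0.92566704]
1444 [0.43770162 0.16385183 0.1000467 ] [0.48125536 0.22373264 0.10993317]
```

View pics/f11.png

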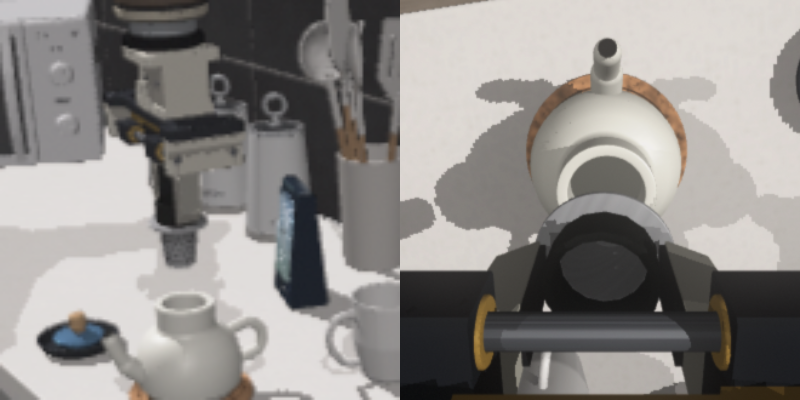

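The infuser hangs straight, and in the wrist view it lines up with the neck (605,185). Neck centre is (0.468,0.194). I lower it in.

Request:
{"name": "send_rows", "arguments": {
  "motion": "0.7 0.0005 0.002 -0.01 0 0 0;0.7 0 0 -0.015 0 0 0;0.7 0 0 -0.015 0 0 0;0.7 0 0 -0.015 0 0 0;0.7 0 0 0 0 0 0"
}}

```text
clock: 33.55
position: [0.467, 0.1946, 0.209]
ee_rot: [-0.222, -3.131, 0.003]
force: [-0.3, 0.1, -0.5]
width: 0.479
gripper_force: 11.9
```

Request:
{"name": "send_rows", "arguments": {
  "motion": "0.7 0 0 -0.012 0 0 0;0.7 0 0 -0.008 0 0 0;0.7 0 0 -0.004 0 0 0;0.7 0 0 -0.002 0 0 0;0.7 0 0 0 0 0 0"
}}

```text
clock: 34.17
position: [0.4678, 0.195, 0.1846]
ee_rot: [0.222, 3.134, 0.0]
force: [-0.3, -0.3, -0.4]
width: 0.478
gripper_force: 11.9
```

Request:
{"name": "send_rows", "arguments": {
  "motion": "0.7 0 0 -0.001 0 0 0;0.7 0 0 0 0 0 0;0.7 0 0 0 0 0 0"
}}

```text
clock: 34.55
position: [0.4678, 0.1951, 0.1836]
ee_rot: [0.222, 3.134, 0.0]
force: [0.1, -0.5, -0.4]
width: 0.48
gripper_force: 11.9
```

Request:
{"name": "send_rows", "arguments": {
  "motion": "0.7 0 -0.001 -0.0007 0 0 0;0.7 0 0 0 0 0 0;0.7 0 0 0 0 0 0"
}}

```text
clock: 34.92
position: [0.4677, 0.194, 0.1828]
ee_rot: [0.222, 3.134, 0.0]
force: [-0.3, 0.8, -1.1]
width: 0.482
gripper_force: 11.9
```

Request:
{"name": "send_rows", "arguments": {
  "motion": "0.7 0 0 -0.0006 0 0 0;0.7 0 0 0 0 0 0;0.7 0 0 0 0 0 0"
}}

```text
clock: 35.3
position: [0.4677, 0.1941, 0.1822]
ee_rot: [-0.222, -3.134, -0.0]
force: [-0.4, -0.0, 0.1]
width: 0.48
gripper_force: 11.9
```

Request:
{"name": "send_rows", "arguments": {
  "motion": "0.7 0 0 -0.0005 0 0 0;0.7 0 0 0 0 0 0;0.7 0 0 0 0 0 0"
}}

```text
clock: 35.67
position: [0.4677, 0.1941, 0.1818]
ee_rot: [-0.222, -3.134, -0.0]
force: [-1.6, 1.0, 2.0]
width: 0.483
gripper_force: 11.9
```

Contact at the expected height. I release and retreat clear.

Request:
{"name": "send_rows", "arguments": {
  "motion": "0.45 0 0 0 0 0 0;0.4 0 0 0 0 0 0;0.3 0 0 0 0 0 0;0.2 0 0 0 0 0 0;0.1 0 0 0.01 0 0 0"
}}

```text
clock: 36.3
position: [0.4673, 0.1938, 0.1915]
ee_rot: [-0.222, -3.133, 0.001]
force: [-0.8, 0.7, -0.6]
width: 0.858
gripper_force: 0.0
```

Request:
{"name": "send_rows", "arguments": {
  "motion": "0 0 0 0.03 0 0 0;0 0 0 0.05 0 0 0;0 0 0 0.04 0 0 0;0 0 -0.05 0 0 0 0;0 0 -0.05 0 0 0 0"
}}

```text
clock: 36.92
position: [0.4679, 0.0931, 0.313]
ee_rot: [0.22, 3.132, 0.002]
force: [1.3, -0.9, -1.0]
width: 1.001
gripper_force: 0.0
```

Request:
{"name": "send_rows", "arguments": {
  "motion": "0 0 -0.05 0 0 0 0;0 0 -0.05 0 0 0 0;0 0 0 0 0 0 0"
}}

```text
clock: 37.3
position: [0.4674, -0.0101, 0.3127]
ee_rot: [0.233, 3.132, -0.001]
force: [0.1, 1.4, 1.1]
width: 1.0
gripper_force: 0.0
```

Run:
```python
from h import *
from cell import arm
s=arm.observe();print(s["position"],s["clock"],s["force"])
def box(P,n,x,y,r,lo,hi):
    q=P[(np.hypot(P[:,0]-x,P[:,1]-y)<r)&(P[:,2]>lo)&(P[:,2]<hi)]
    if len(q):print(n,len(q),q.min(0).round(4),q.max(0).round(4),((q.min(0)+q.max(0))/2).round(4))
p3,d=arm.get_image("side");p,d=arm.get_image("top");P=cloud(arm.camera_model("top"),d).reshape(-1,3)
box(P,"collar",.468,.194,.05,.122,.15);box(P,"flange",.468,.194,.05,.105,.15)
cv2.imwrite("pics/f12.png",np.hstack([cv2.resize(p3[110:310,140:340],(400,400)),cv2.resize(p[190:290,130:230],(400,400))]))
```

```text
[ 0.46743542 -0.01012072  0.31267568] 37.3 [0.12687953 1.37577949 1.12491529]
collar 93 [0.446  0.172  0.1223] [0.4883 0.2153 0.1365] [0.4672 0.1936 0.1294]
flange 273 [0.4391 0.1648 0.105 ] [0.4975 0.2224 0.1365] [0.4683 0.1936 0.1208]
```

View pics/f12.png

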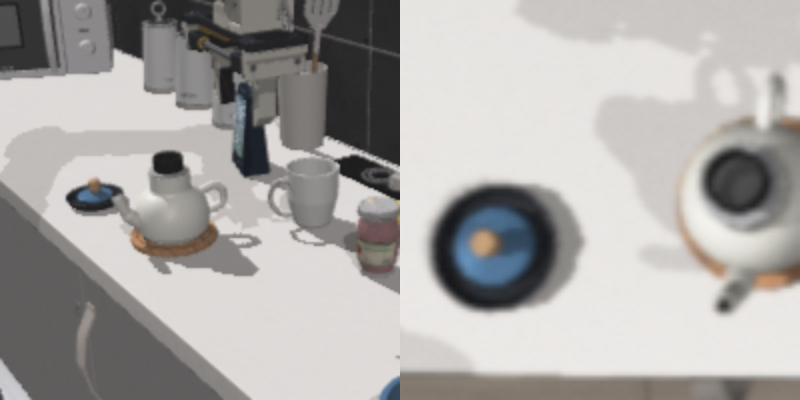

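The infuser hangs level in the neck at (168,165), its flange on the rim and the collar top near z 0.133. The lid, pot and cup are in place, so I hand in.

```bash
python3 -c "
from cell import arm
print(arm.sign_off())"
```

```text
the job is handed in; nothing more can be done
None
```

The job is handed in at about 37 s. The lid lies knob up in the dish, the pot is centred on the trivet, the cup stands in the saucer's well, and the infuser hangs in the pot's neck; the jam jar and white mug were not touched.

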